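# Lock the bayonet cap into the air filter housing

### The arm

A 6-joint arm with a two-finger parallel gripper is mounted at the origin on a cart in front of the work surface, level with it; the furniture and walls round the work are solid. World frame = base frame: x ahead of the robot, y to its left, z up, the work surface at z = 0. Lengths are in m, angles in rad, forces in N, time in s.
With the tool pointing down it reaches from about 0.25 to 0.775 m from the base axis. Payload 8.9 kg.
Tool frame: the origin (TCP) lies midway between the tips of the shut fingers; the grasp point (between the pads) lies 19 mm behind it; y points along the fingers, z is the direction in which the jaws open and shut, and the axes are right-handed (so a half turn about y gives the same grasp; the last joint's range is limited). The gripper opens to 85 mm and grips with 20 to 120 N. Pads are 22 mm wide; open, the fingers measure 114 mm over their backs; the gripper's body (76 mm by 85 mm) begins 54 mm behind the grasp point. The pads swing forward as they close: fully open they stand 13 mm farther back than shut.
Start: joints at [1.057, 0.291, -0.153, 1.127, 0, 1.431], TCP at [0.192, 0.489, 0.231] pointing down, gripper open.
Joint ranges: [-2.52, 2.52], [-0.91, 1.74], [-1.3, 1.37], [-1.96, 2.02], [-1.52, 1.47], [-3.14, 3.14]. Speed limits (rad/s): [2.22, 2.22, 2.79, 3.14, 3.14, 3.14].

### API

Orientations are given as a unit quaternion [x, y, z, w].
In Python, from rig import r, eyes, sign_off gives the robot as it stands.
- The arm moves only by the tool play_rows, never from a script. Its argument "moves" is text: rows parted by semicolons, each of 7 numbers parted by spaces: the shift along the world's x, y, z in cm, then the turn, a rotation vector about the world's x, y, z in rad, then the opening, from 0 (shut) to 1 (fully open). A call has 1 to 8 rows; each row shifts and turns the commanded pose from where the row before left it; what a row does not reach is not made up. A row lasts 1/10 s, in which the tool goes at most 50 mm and 8.59 degrees, less where a joint would pass 70% of its speed; a pose out of reach is approached as far as the arm can. A call with a gripper value outside its range is refused whole. The fingers move at their own pace and stop on an object; the grip force is fixed at half the most. Time passes only in rows, so rows that do not move let the fingers close. It gives the time, the measured TCP pose, the force and the opening at its end, in the units of the state.
- r.state(): the state, without advancing time (a new reading comes with each control period).
- eyes.read_camera(name): name is "scene" or "top" or "wrist"; returns (picture, depth): 420x560x3 uint8, red, green, blue; 420x560 float32, m along the optical axis (not along the pixel's ray), 0 where there is no reading.
- eyes.calibration(name): a dict with "fov_y" (degrees; the focal length in pixels is half the picture's height over the tangent of half this angle, whatever the lens; pixels are square), "cx", "cy" (the principal point, pixels), "R" (3x3) and "t" (3): a world point X has camera coordinates R X + t; the wrist camera has in their place "mount" (4x4, takes a point from camera to tool coordinates, whose origin is the TCP and whose axes are the tool frame's). Camera axes: x right, y down, z forward; pixel columns grow to the right and rows downward; lengths in m; the calibration is good to about 2 mm. A picture is of the moment at which its call begins: read the wrist's pose just before it. calibration takes no time and is no camera call.
- sign_off(): hands the job in, once; it reports no verdict.
The state is a dict: "time_s": time; "q": joint angles; "qd": joint speeds; "joint_efforts": joint torques, N m; "eef_pos": TCP position; "tool_rot": TCP orientation; "force": force on the tool from outside, world axes, zero at the start; "wrist_torque": the same for the moment, N m; "opening": opening from 0.0 (shut) to 1.0 (fully open).
Only numpy, scipy, OpenCV 4.12 (cv2) and the standard library are available. Lean on these libraries where they do the work, as an engineer would, in place of code of your own. Each camera call takes 0.05 s, during which the arm holds its last target.

### The job

Close the air filter: take the loose bayonet cap by its bar grip, lower its stem into the filter housing's mouth and feel for the ring's two entry slots, then push it in gently against the spring and twist it a quarter turn clockwise (seen from above). Ease off so that the spring lifts the lugs up into their lock notches, let go, and leave the cap locked; never force it, and leave the other things where they are.

Things in the scene. Friction and masses are not known exactly. Their poses are not given: they have to be found in the camera images.
- cap: Loose grey bayonet cap, about 0.15 kg, standing upright on the bench on its stem. Origin: centre of the stem's foot, z up. Stem 28 mm in diameter, z 0 to 31 mm, its foot chamfered to 23 mm over 3.5 mm; shoulder disc 46 mm in diameter, z 31 to 37 mm; bar grip above it. Bar and lugs lie along x; a half turn makes no difference.
- cap_lugs (a point): On the cap's axis, 14.5 mm above its foot, midway between its two lugs. The lugs point along +x and -x, reach 20 mm from the axis, are 8 mm wide and 5 mm high (12 to 17 mm above the foot).
- cap_grip (a point): Centre of the cap's bar grip, 49.5 mm above the foot. The bar runs along x: 42 mm long, 14 mm thick (y), from the shoulder disc (37 mm above the foot) to its top at 63 mm.
- housing: Fixed upright air filter housing: round aluminium barrel 62 mm in diameter on a 72 mm foot, 72 mm high with its ring, two brass ports below half height. Origin: centre of its underside, z up. The ring's entry slots lie near its x axis (square to the ports), but up to 0.5 rad (29 degrees) to either side: the ring's own angle is not measured; see it from above or find it by feel.
- mouth (a point): Centre of the housing's mouth at the rim, 72 mm up; axes as the housing's. Steel ring: 30 mm bore, two opposite slots 10 mm wide reaching 21.5 mm from the axis. Lugs enter when within about 0.05 rad; else they stand hard on the ring with the foot 12 mm below the rim. The shoulder meets the rim with the foot 31 mm below it. Over 50 N between cap and housing counts as forcing.
- foot_spring (a point): Where the stem's foot meets the spring plate, 10 mm below the rim on the axis. The plate starts to yield at 3 N and gains 0.6 N per mm: about 13 N when the lugs are under the ring, 16 N with the shoulder on the rim. It lifts an unlocked cap back up to here.
- foot_passed (a point): Where the foot must come at least, 26 mm below the rim on the axis, for the lugs to be under the ring (9 mm thick). From here down to 31 mm they can turn clockwise seen from above (a stop blocks the other way) until, after a quarter turn (1.57 rad, give or take 0.08), they meet a stop beside their lock notches.
- foot_locked (a point): Where the foot of a locked cap stays, 22 mm below the rim on the axis: the spring holds the lugs up in two notches in the ring's underside, a quarter turn from the slots, 11 mm wide and 4 mm deep.
- offcut: Bystander: small wood offcut, 45x85x22 mm, loose on the bench. Origin: centre of its underside.
- pin_a: Bystander: small turned brass part, 22 mm in diameter and 20 mm high, loose. Origin: centre of its underside.
- pin_b: Bystander: a second turned brass part of the same kind, loose. Origin: centre of its underside.
- jar: Bystander: clear parts jar with a blue screw lid, 65 mm in diameter and 60 mm high, loose. Origin: centre of its underside.
Things that resemble listed ones, but are neither listed nor needed, are in the scene too. What is meant by the cap is not red or yellow, and is the larger of those in its own colour.

How it is judged:
By the outcome, as a careful person would: the job done as asked, in the order asked, and still so for the second after the job is handed in, with the robot touching nothing.
It also fails if it takes over 72 s, if anything falls off the work surface, if the arm or the gripper's body presses on something with over 40 N, if the wrist force passes 120 N, or if a joint passes its speed limit or range.

## Working session

There is one attempt and no reset: what is moved stays moved. The work goes in short steps, Python scripts to look and compute and a tool call to move; the robot and the scene stay as the last step left them, time stands still between calls to the robot, and variables do not carry over. Pictures are saved under pics/ and viewed, and the job is handed in when it is done.

Besides the shell and the picture viewer there is one more tool, called after "Request:" as name(argument=value, ...), one argument or row to a line, values as JSON. play_rows: Moves the arm, as the interface text tells. Its arguments: {"type":"object","properties":{"moves":{"type":"string"}},"required":["moves"]}

```bash
mkdir -p pics; ls; python3 - <<'E'
from rig import r,eyes
import cv2,numpy as np
s=r.state();print(s)
for n in ["scene","top","wrist"]:
    p,d=eyes.read_camera(n);cv2.imwrite(f"pics/{n}0.png",p[:,:,::-1]);np.savez(f"pics/{n}0.npz",p=p,d=d)
    print(n,eyes.calibration(n))
E
```

```text
pics
{'time_s': 0.0, 'q': array([ 1.05669679e+00,  2.91297656e-01, -1.54102472e-01,  1.12673553e+00,
       -5.21595216e-06,  1.43145906e+00]), 'qd': array([ 0.00040719,  0.00020921,  0.00079756,  0.00268459,  0.00107479,
       -0.00084219]), 'joint_efforts': array([-2.19126807e-03, -5.37144828e+01,  3.31370580e+01,  1.60196732e-02,
       -4.99310845e-04, -2.64616932e-05]), 'eef_pos': array([0.19197323, 0.48816637, 0.2307322 ]), 'tool_rot': array([ 0.69517812, -0.13187465,  0.1315742 , -0.69427998]), 'force': array([-0.04354834, -0.28909167, -0.21468629]), 'wrist_torque': array([ 0.00995737,  0.02138722, -0.01434065]), 'opening': 0.999719284983089}
scene {'fov_y': 53.28680788826169, 'cx': 284.05033847475414, 'cy': 211.58783762269485, 'R': array([[ 0.66976387, -0.74212735,  0.02575566],
       [-0.35107841, -0.34702726, -0.86966432],
       [ 0.65433959,  0.57342749, -0.49297121]]), 't': array([-0.29964543,  0.29330428,  0.64079116])}
top {'fov_y': 56.54186588677338, 'cx': 275.6688780036962, 'cy': 204.84643592184185, 'R': array([[-2.32043922e-02, -9.99730395e-01, -8.32911572e-04],
       [-9.79677519e-01,  2.29049685e-02, -1.99266957e-01],
       [ 1.99232312e-01, -3.80788389e-03, -9.79944889e-01]]), 't': array([0.14496006, 0.55908554, 0.8149099 ])}
wrist {'fov_y': 58.096931931396114, 'cx': 283.50732352393356, 'cy': 209.24792776134063, 'mount': array([[-9.28075886e-04,  9.45446003e-01,  3.25777523e-01,
        -8.36541062e-02],
       [-8.62464259e-05, -3.25777738e-01,  9.45446380e-01,
        -1.42877091e-01],
       [ 9.99999566e-01,  8.49348840e-04,  3.83887801e-04,
         1.83115549e-04],
       [ 0.00000000e+00,  0.00000000e+00,  0.00000000e+00,
         1.00000000e+00]])}
```

View pics/scene0.png

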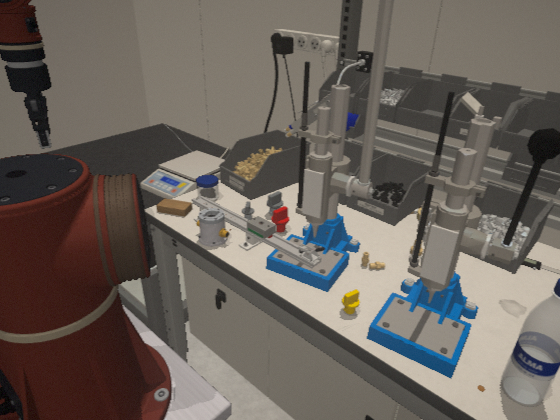

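View pics/top0.png

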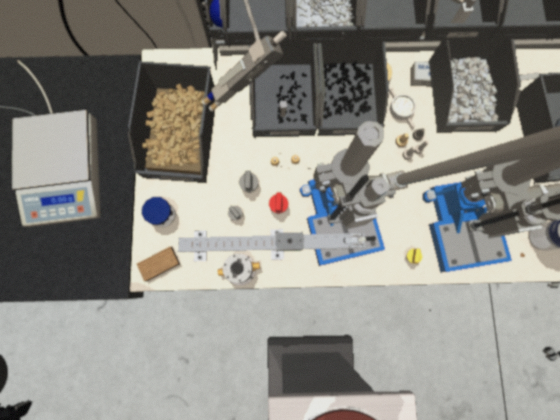

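View pics/wrist0.png

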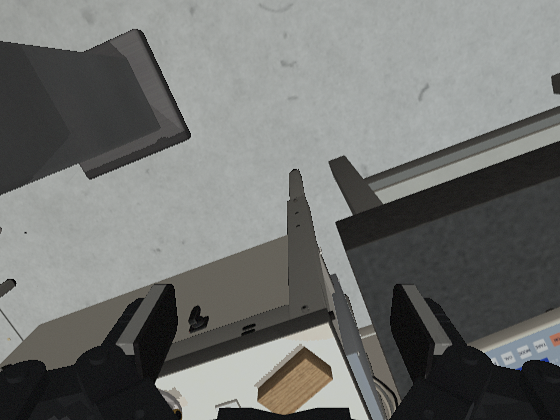

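```bash
cat > h.py <<'E'
import numpy as np,cv2
from rig import eyes
from scipy.spatial.transform import Rotation as Ro
def cal(n,s=None):
    c=eyes.calibration(n);f=210/np.tan(np.radians(c['fov_y']/2))
    if n!='wrist': R=np.array(c['R']);t=np.array(c['t']);return f,c['cx'],c['cy'],R.T,-R.T@t
    M=np.array(c['mount']);A=Ro.from_quat(s['tool_rot']).as_matrix()
    return f,c['cx'],c['cy'],A@M[:3,:3],A@M[:3,3]+s['eef_pos']
def pt(K,u,v,z=None,d=None):
    f,cx,cy,R,o=K;ray=R@np.array([(u-cx)/f,(v-cy)/f,1.])
    return o+ray*(d if d is not None else (z-o[2])/ray[2])
def px(K,X):
    f,cx,cy,R,o=K;c=R.T@(np.array(X)-o);return c[0]/c[2]*f+cx,c[1]/c[2]*f+cy
def crop(p,x0,y0,x1,y1,k,name):
    cv2.imwrite(name,cv2.resize(p[y0:y1,x0:x1,::-1],None,fx=k,fy=k,interpolation=cv2.INTER_CUBIC))
E
python3 - <<'E'
from h import *
a=np.load('pics/top0.npz');K=cal('top')
crop(a['p'],130,150,330,300,4,'pics/topc.png')
for n,u,v in [('bigcap',249,182),('small',235,213),('red',278,203),('yel',414,257),('housing',238,268),('railL',185,245),('rail',220,243),('rail2',290,241),('rail3',340,240),('jar',157,211),('offcut',158,264),('pin',275,161),('pin',295,160),('drill',365,180),('col',372,135),('bench',180,210)]:
    d=a['d'][v,u];print(n,d,pt(K,u,v,d=d).round(3))
a=np.load('pics/scene0.npz')
crop(a['p'],140,150,340,290,4,'pics/scenec.png')
E
```

```text
bigcap 0.87201303 [0.614 0.19  0.066]
small 0.8762679 [0.548 0.224 0.048]
red 0.866634 [0.565 0.127 0.062]
yel 0.8607034 [ 0.441 -0.17   0.043]
housing 0.8393989 [0.425 0.216 0.061]
railL 0.8704806 [0.479 0.336 0.039]
rail 0.8696298 [0.482 0.258 0.041]
rail2 0.83826506 [0.479 0.103 0.073]
rail3 0.87070274 [ 0.482 -0.01   0.041]
jar 0.86433417 [0.554 0.395 0.061]
offcut 0.8801643 [0.44  0.4   0.021]
pin 0.934276 [0.678 0.131 0.015]
pin 0.93416774 [0.679 0.083 0.016]
drill 0.48937804 [0.514 0.021 0.437]
col 0.5575236 [ 0.594 -0.007  0.384]
bench 0.92512405 [0.566 0.359 0.001]
```

View pics/topc.png

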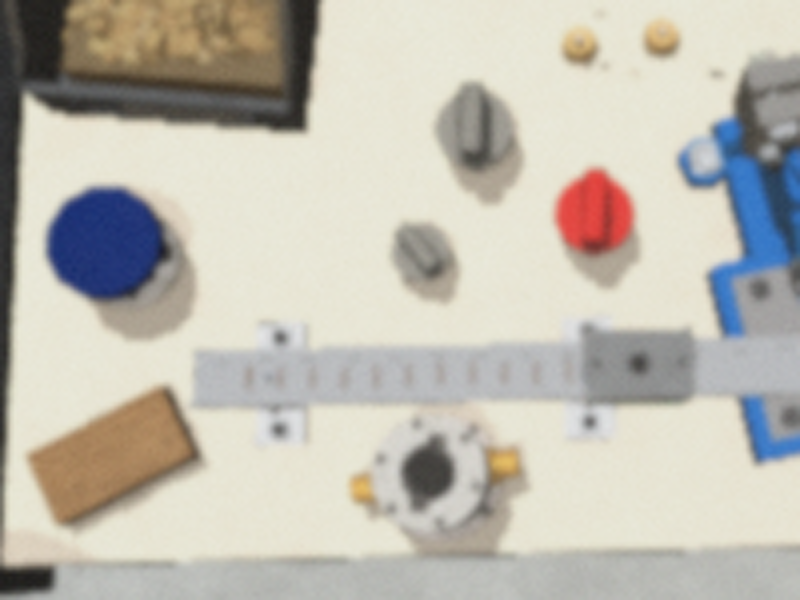

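View pics/scenec.png

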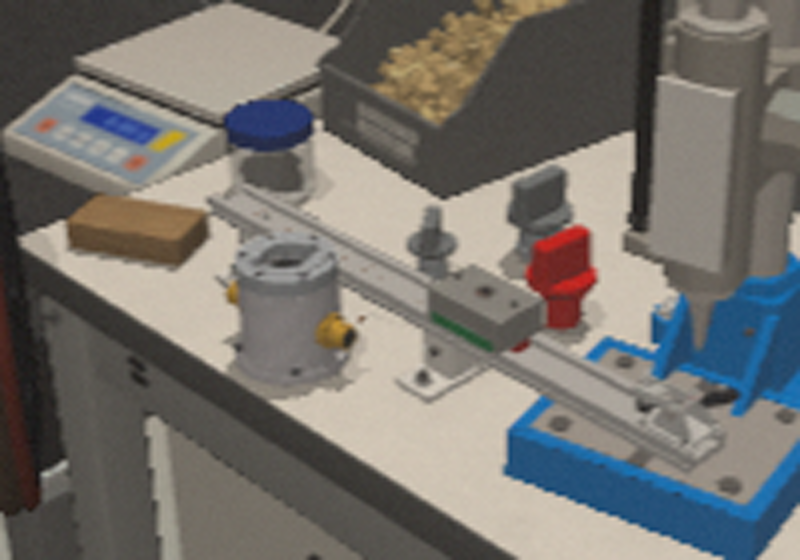

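```bash
python3 - <<'E'
from h import *
from rig import r
s=r.state();print(Ro.from_quat(s['tool_rot']).as_matrix().round(3))
a=np.load('pics/top0.npz');K=cal('top');p=a['p'];d=a['d']
# cap cloud
for n,(u0,v0,u1,v1),zl in [('cap',(232,165,268,200),.055),('capdisc',(232,165,268,200),.030),('hous',(215,248,265,285),.066),('houslow',(215,248,265,290),.03)]:
    P=np.array([pt(K,u,v,d=d[v,u]) for v in range(v0,v1) for u in range(u0,u1) if d[v,u]>0])
    Q=P[P[:,2]>zl];print(n,len(Q),Q.min(0).round(3),Q.max(0).round(3),Q.mean(0).round(4))
    C=np.cov(Q[:,:2].T);w,V=np.linalg.eigh(C);print(w**.5,V[:,1],np.arctan(V[1,1]/V[0,1]))
for v in range(160,184,4): print([round(float(pt(K,u,v,d=d[v,u])[2]),3) for u in range(232,268,3)])
E
```

```text
[[ 0.931 -0.     0.366]
 [-0.366 -0.001  0.931]
 [-0.    -1.    -0.001]]
cap 111 [0.602 0.188 0.056] [0.644 0.202 0.067] [0.6224 0.1939 0.0625]
[0.00392477 0.01229283] [-0.99969965  0.02450723] -0.024509681393418758
capdisc 316 [0.601 0.174 0.031] [0.644 0.215 0.067] [0.6214 0.1939 0.0463]
[0.01106293 0.01197583] [-0.99953919  0.03035467] -0.03035932926327122
hous 492 [0.395 0.187 0.066] [0.456 0.249 0.075] [0.4253 0.2179 0.0716]
[0.01712822 0.01774961] [0.37205113 0.92821224] 1.1895785211621979
houslow 922 [0.395 0.16  0.03 ] [0.47  0.268 0.075] [0.4313 0.217  0.0614]
[0.02004871 0.02220151] [-0.06629599  0.9978    ] -1.5044516797646803
[0.0, 0.001, 0.004, 0.005, 0.003, -0.0, -0.001, -0.001, 0.003, 0.004, 0.002, 0.0]
[0.001, -0.001, 0.0, -0.001, -0.0, -0.001, 0.0, 0.003, 0.002, 0.0, 0.001, 0.001]
[0.002, 0.0, 0.003, 0.003, -0.0, 0.002, -0.0, -0.0, 0.002, 0.003, 0.003, 0.002]
[-0.002, 0.001, 0.001, 0.003, 0.002, 0.064, 0.062, 0.001, 0.0, -0.001, 0.0, 0.002]
[0.001, 0.002, -0.001, 0.037, 0.037, 0.063, 0.061, 0.038, 0.038, 0.001, 0.004, -0.0]
[0.0, 0.001, 0.003, 0.037, 0.038, 0.065, 0.065, 0.036, 0.037, -0.001, 0.001, 0.003]
```

Request:
play_rows(
  moves="2.9 -3.4 -0.6 0 0 0.047 1;2.9 -3.4 -0.6 0 0 0.047 1;2.9 -3.4 -0.6 0 0 0.047 1;2.9 -3.4 -0.6 0 0 0.047 1;2.9 -3.4 -0.6 0 0 0.047 1;2.9 -3.4 -0.6 0 0 0.047 1;2.9 -3.4 -0.6 0 0 0.047 1;2.9 -3.4 -0.6 0 0 0.046 1",
)

```text
time_s: 0.95
eef_pos: [0.425, 0.215, 0.1831]
tool_rot: [-0.707, -0.001, 0.001, 0.707]
force: [0.2, 1.4, -0.4]
opening: 1.0
```

Request:
play_rows(
  moves="0 0 0 0 0 0 1;0 0 0 0 0 0 1",
)

```text
time_s: 1.15
eef_pos: [0.4243, 0.2158, 0.183]
tool_rot: [0.707, -0.001, 0.001, -0.707]
force: [-1.4, 0.6, -0.0]
opening: 1.003
```

```bash
cat > look.py <<'E'
import sys,pickle
from h import *
from rig import r
def look(name):
    s=r.state();p,d=eyes.read_camera('wrist');pickle.dump((s,p,d),open(f'pics/{name}.pkl','wb'))
    cv2.imwrite(f'pics/{name}.png',p[:,:,::-1]);print(s['time_s'],s['eef_pos'].round(4),Ro.from_quat(s['tool_rot']).as_matrix().round(4).tolist(),s['q'].round(3),s['force'].round(2))
if __name__=='__main__': look(sys.argv[1])
E
python3 look.py w1
```

```text
1.15 [0.4243 0.2158 0.183 ] [[1.0, -0.001, 0.0026], [-0.0026, -0.0, 1.0], [-0.001, -1.0, -0.0]] [ 0.316  0.234 -0.363  0.974  0.     0.319] [-1.36  0.63 -0.03]
```

View pics/w1.png

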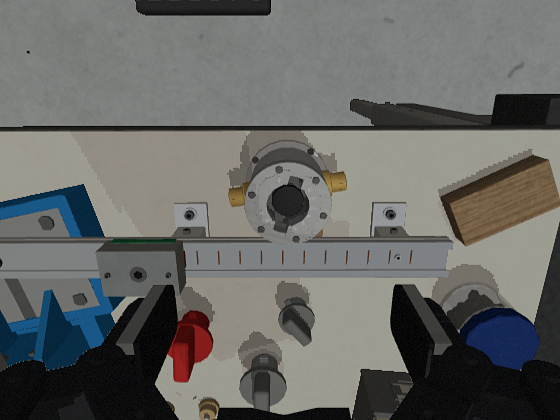

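```bash
python3 - <<'E'
from h import *;import pickle
s,p,d=pickle.load(open('pics/w1.pkl','rb'))
crop(p,228,140,348,260,5,'pics/w1c.png')
K=cal('wrist',s)
print(px(K,(.425,.218,.072)),d[202,255],d[202,290])
g=cv2.cvtColor(p,cv2.COLOR_RGB2GRAY)
print(g[170:235:3,288])
E
```

```text
(np.float64(286.48951040013293), np.float64(205.17710590430312)) 0.26671484 0.27743262
[101 141 141 142  63   8  36  34  35  38  31  39  35  35  32  33  47  55
  49 130 129 127]
```

View pics/w1c.png

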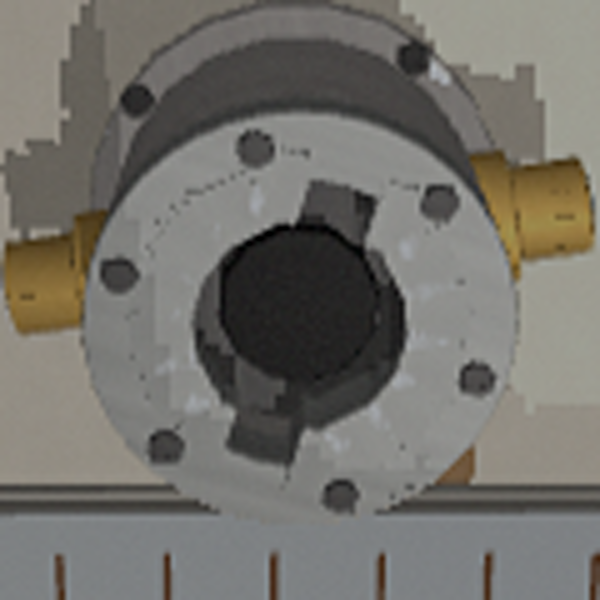

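```bash
python3 - <<'E'
from h import *;import pickle
s,p,d=pickle.load(open('pics/w1.pkl','rb'));K=cal('wrist',s)
c=lambda u,v:pt(K,228+u/5-.4,140+v/5-.4,z=.072)
A=(c(312,180)+c(378,197))/2;B=(c(228,445)+c(292,465))/2
print(A,B,(A+B)/2,np.linalg.norm(A-B),np.arctan2(*(B-A)[[1,0]]))
# edges dirs
for a,b in [((312,180),(228,445)),((378,197),(292,465))]:
    e=c(*b)-c(*a);print(np.arctan2(e[1],e[0]))
# outer & bore from points
P=np.array([c(u,v)[:2] for u,v in [(82,320),(518,320),(300,522),(300,110),(140,180),(463,180),(130,440),(470,440)]])
M=np.c_[2*P,np.ones(len(P))];x=np.linalg.lstsq(M,(P**2).sum(1),rcond=None)[0];print('outer',x[:2],np.sqrt(x[2]+x[:2]@x[:2]))
P=np.array([c(u,v)[:2] for u,v in [(193,320),(407,320),(205,270),(395,270),(215,375),(385,385),(240,245),(305,428)]])
M=np.c_[2*P,np.ones(len(P))];x=np.linalg.lstsq(M,(P**2).sum(1),rcond=None)[0];print('bore',x[:2],np.sqrt(x[2]+x[:2]@x[:2]))
# ports
print(pt(K,237,196,z=.03),pt(K,338,182,z=.03))
# ray across top: depth of ring
P=np.array([pt(K,u,v,d=d[v,u]) for v in range(160,250) for u in range(240,340)]);Q=P[(P[:,2]>.066)&(P[:,2]<.08)];print(np.median(Q[:,2]),Q.min(0),Q.max(0))
E
```

```text
[0.40474937 0.22496626 0.072     ] [0.44438718 0.21303638 0.072     ] [0.42456827 0.21900132 0.072     ] 0.041394177881596245 -0.29234865736432375
-0.29626209191686864
-0.28849597895226764
outer [0.42429957 0.21883461] 0.03054093990908403
bore [0.42459089 0.21899085] 0.015138251421128427
[0.4309463  0.17785933 0.03      ] [0.41927845 0.25991275 0.03      ]
0.07197160489807741 [0.39387065 0.1877624  0.06605128] [0.45553872 0.24965236 0.07452375]
```

Request:
play_rows(
  moves="4 -0.4 -0.2 0 0 0 1;4 -0.4 -0.2 0 0 0 1;4 -0.5 -0.2 0 0 0 1;4 -0.5 -0.2 0 0 0 1;3.8 -0.4 -0.2 0 0 0 1;0 0 0 0 0 0 1;0 0 0 0 0 0 1",
)

```text
time_s: 1.9
eef_pos: [0.6215, 0.1959, 0.1726]
tool_rot: [-0.707, 0.0, 0.001, 0.707]
force: [-0.4, -0.7, 0.6]
opening: 1.0
```

```bash
python3 look.py w2; python3 - <<'E'
from h import *;import pickle
s,p,d=pickle.load(open('pics/w2.pkl','rb'))
crop(p,208,120,368,270,5,'pics/w2c.png')
E
```

```text
1.9 [0.6215 0.1959 0.1726] [[1.0, -0.0015, -0.0014], [0.0014, 0.0, 1.0], [-0.0015, -1.0, 0.0]] [0.193 0.568 0.124 1.128 0.    0.192] [-0.36 -0.74  0.65]
```

View pics/w2.png

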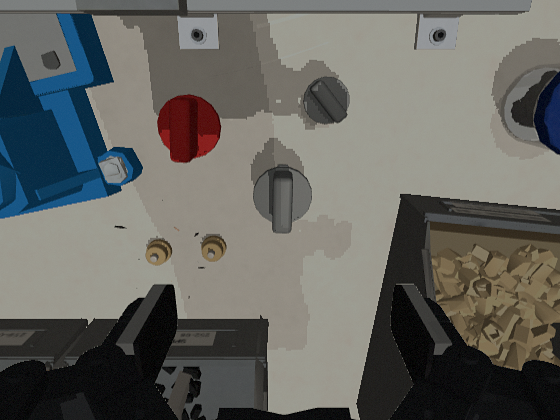

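View pics/w2c.png

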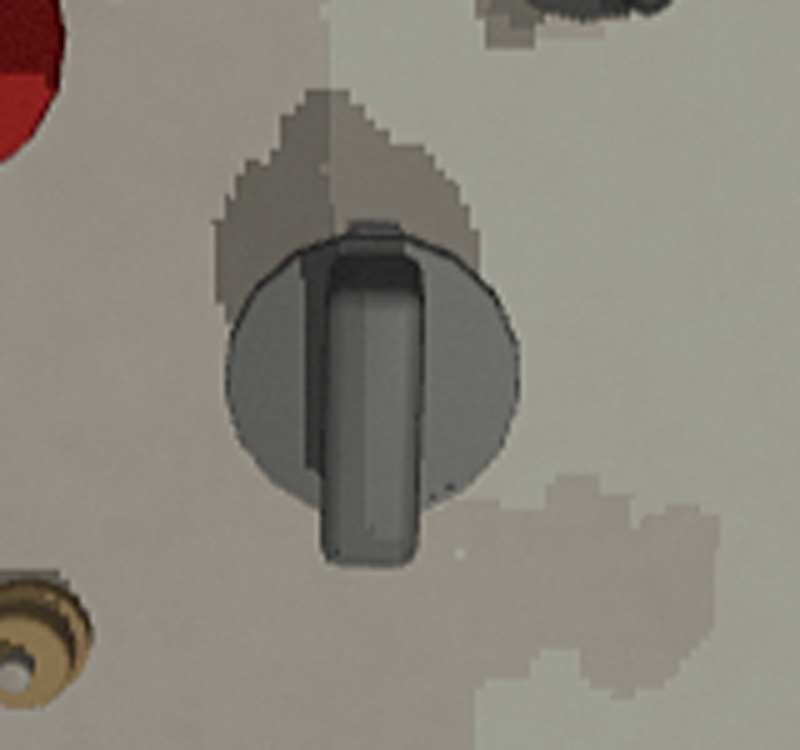

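```bash
python3 - <<'E'
from h import *;import pickle
s,p,d=pickle.load(open('pics/w2.pkl','rb'));K=cal('wrist',s)
c=lambda u,v,z:pt(K,208+u/5-.4,120+v/5-.4,z=z)
L=[c(*x,.063) for x in [(330,290),(422,290),(413,565),(322,565)]]
print(np.array(L).round(4),np.mean(L,0))
print('disc',(c(227,372,.037)+c(520,372,.037))/2,np.linalg.norm(c(227,372,.037)-c(520,372,.037)))
for a,b in [(0,3),(1,2)]:
    e=L[b]-L[a];print(np.arctan2(e[1],e[0]),np.linalg.norm(e))
print(np.linalg.norm(L[0]-L[1]))
Q=[pt(K,u,v,d=d[v,u])[2] for u,v in[(282,190),(283,215),(260,195),(305,195)]];print(Q)
E
```

```text
[[0.6018 0.1892 0.063 ]
 [0.6017 0.2018 0.063 ]
 [0.6425 0.2009 0.063 ]
 [0.6425 0.1878 0.063 ]] [0.62213242 0.1949245  0.063     ]
disc [0.62124248 0.19511241 0.037     ] 0.045023595841494374
-0.03449957828553669 0.04080990362580012
-0.022262479807243368 0.04079509380540527
0.012632370226939228
[np.float64(0.06339771882913692), np.float64(0.06412993729542077), np.float64(0.03691214624491623), np.float64(0.03677849027977048)]
```

Request:
play_rows(
  moves="0.05 -0.1 -3 0 0 -0.028 0.6;0 0 -3 0 0 0 0.6;0 0 -3 0 0 0 0.6;0 0 -2.5 0 0 0 0.6;0 0 -1.4 0 0 0 0.6;0 0 0 0 0 0 0.6;0 0 0 0 0 0 0.6",
)

```text
time_s: 2.65
eef_pos: [0.6228, 0.1941, 0.0455]
tool_rot: [-0.707, 0.009, -0.01, 0.707]
force: [1.4, 0.1, 0.6]
opening: 0.602
```

Request:
play_rows(
  moves="0 0 0 0 0 0 0.3;0 0 0 0 0 0 0.1;0 0 0 0 0 0 0;0 0 0 0 0 0 0;0 0 0 0 0 0 0;0 0 0 0 0 0 0;0 0 0 0 0 0 0",
)

```text
time_s: 3.35
eef_pos: [0.6235, 0.1938, 0.0455]
tool_rot: [-0.707, 0.009, -0.01, 0.707]
force: [-1.6, 0.2, 6.9]
opening: 0.148
```

Request:
play_rows(
  moves="0 0 2 0 0 0 0;0 0 4 0 0 0 0;0 0 4 0 0 0 0;0 0 2.5 0 0 0 0;0 0 0 0 0 0 0;0 0 0 0 0 0 0",
)

```text
time_s: 3.95
eef_pos: [0.6227, 0.1935, 0.1692]
tool_rot: [-0.707, 0.01, -0.01, 0.707]
force: [-1.0, -1.2, -2.4]
opening: 0.145
```

```bash
python3 look.py w3; python3 - <<'E'
from rig import r
import numpy as np
print(np.array([r.state()['eef_pos'] for _ in range(3)]))
E
```

```text
3.95 [0.6227 0.1935 0.1692] [[0.9996, 0.0003, 0.0278], [-0.0278, 0.0, 0.9996], [0.0003, -1.0, 0.0001]] [ 0.189  0.57   0.117  1.118 -0.     0.217] [-0.96 -1.21 -2.44]
[[0.62200501 0.19336858 0.16812651]
 [0.62200501 0.19336858 0.16812651]
 [0.62200501 0.19336858 0.16812651]]
```

View pics/w3.png

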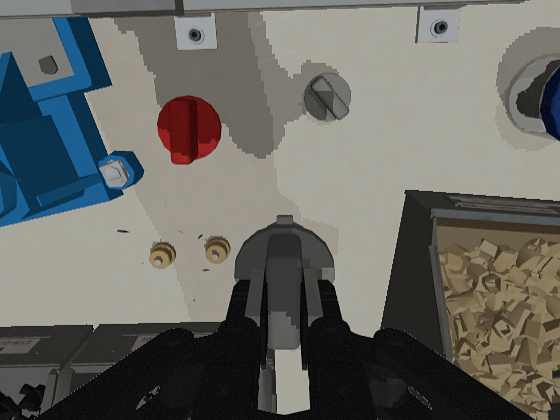

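```bash
python3 - <<'E'
from h import *;import pickle
s,p,d=pickle.load(open('pics/w3.pkl','rb'))
crop(p,225,205,345,305,6,'pics/w3c.png')
E
```

```text
(no output)
```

View pics/w3c.png

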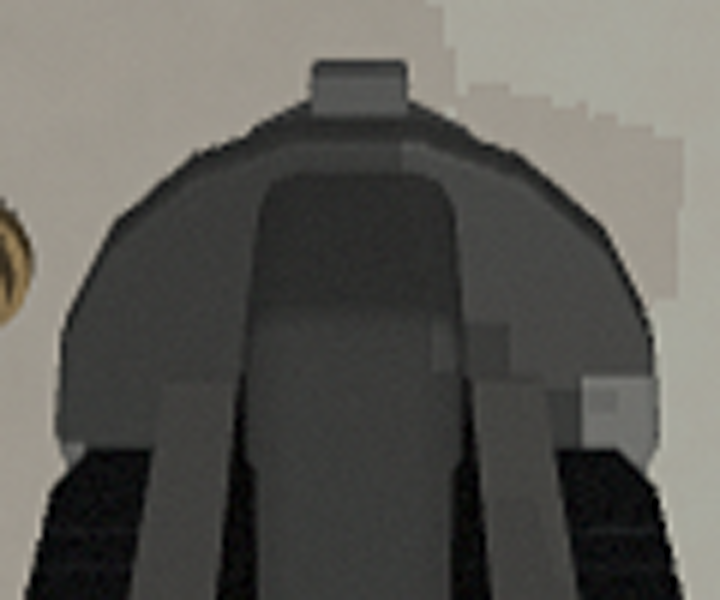

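```bash
python3 - <<'E'
from h import *;import pickle
s,p,d=pickle.load(open('pics/w3.pkl','rb'));K=cal('wrist',s)
A=Ro.from_quat(s['tool_rot']).as_matrix();T=s['eef_pos'];z0=T[2]-.0455
c=lambda u,v,h:A.T@(pt(K,225+u/6-.4,205+v/6-.4,z=z0+h)-T)
P=np.array([c(*x,.037) for x in [(62,340),(655,340),(118,225),(595,225),(200,160),(515,160),(270,143),(430,143),(58,400),(658,400)]])[:,[0,2]]
M=np.c_[2*P,np.ones(len(P))];x=np.linalg.lstsq(M,(P**2).sum(1),rcond=None)[0];print('disc centre tool x,z',x[:2],np.sqrt(x[2]+x[:2]@x[:2]))
print('bar end +21:',c(352,310,.063)+[.021,0,0])
print('lug +20:',c(360,62,.012)+[.02,0,0])
for h in (.034,.037,.040):print(np.linalg.norm(c(56,370,h)-c(658,370,h)))
dd=d[240:305:6,285];print([ (pt(K,285,v,d=d[v,285])[2]-z0).round(4) for v in range(228,300,8)])
E
```

```text
disc centre tool x,z [-0.00141813  0.00042892] 0.022600707993124927
bar end +21: [-1.19063981e-03 -1.75067863e-02  2.66577541e-06]
lug +20: [0.0001443  0.03349397 0.00064479]
0.045706243556619015
0.04481789347004271
0.0439295433834664
[np.float64(0.0362), np.float64(0.0424), np.float64(0.0498), np.float64(0.0582), np.float64(0.0611), np.float64(0.0643), np.float64(0.0623), np.float64(0.0631), np.float64(0.063)]
```

Request:
play_rows(
  moves="-3.2 0.4 0 0 0 -0.04 0;-3.3 0.4 0 0 0 -0.04 0;-3.3 0.4 0 0 0 -0.05 0;-3.3 0.4 0 0 0 -0.05 0;-3.3 0.4 0 0 0 -0.04 0;-3.2 0.5 0 0 0 -0.04 0;0 0 0 0 0 0 0;0 0 0 0 0 0 0",
)

```text
time_s: 4.8
eef_pos: [0.4258, 0.2185, 0.1684]
tool_rot: [0.7, -0.101, 0.101, -0.7]
force: [0.5, -0.4, -1.9]
opening: 0.148
```

```bash
python3 look.py w4; python3 - <<'E'
from rig import r,eyes
import numpy as np
from h import *
p,d=eyes.read_camera('scene');crop(p,150,150,270,270,6,'pics/s4.png')
s=r.state();print(s['eef_pos'],s['force'],s['wrist_torque'])
E
```

```text
4.8 [0.4258 0.2185 0.1684] [[0.9592, -0.0014, 0.2827], [-0.2827, -0.0006, 0.9592], [-0.0011, -1.0, -0.001]] [ 0.321  0.253 -0.38   0.94  -0.     0.608] [ 0.46 -0.43 -1.89]
[0.42722526 0.21841659 0.16872158] [ 0.18944891 -0.07711705 -1.21170159] [ 0.071188   -0.01431021  0.02651754]
```

View pics/w4.png

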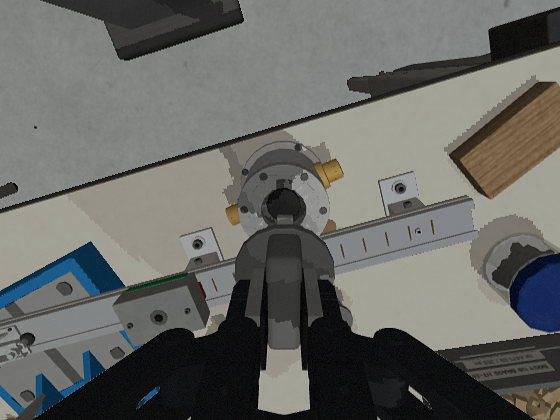

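View pics/s4.png

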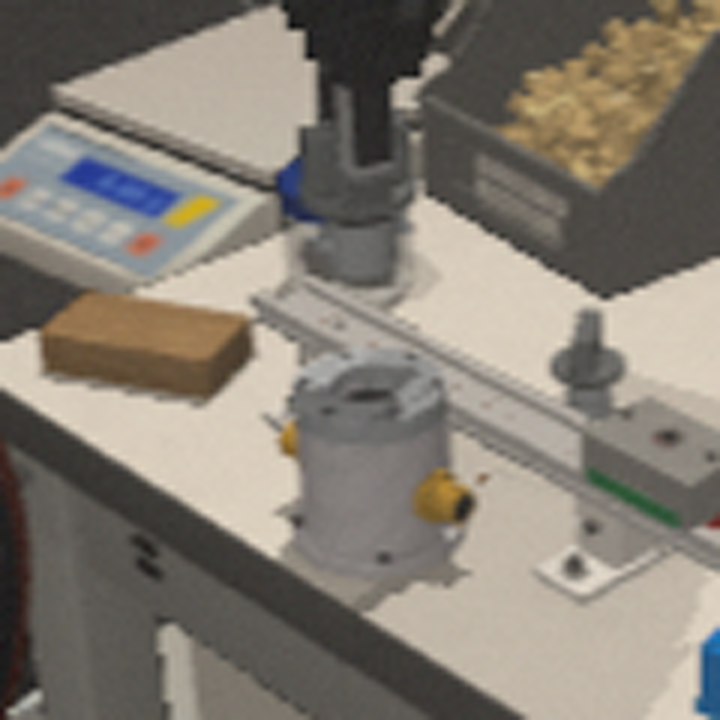

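```bash
python3 - <<'E'
from h import *;import pickle
s,p,d=pickle.load(open('pics/w4.pkl','rb'))
crop(p,225,140,345,240,6,'pics/w4c.png')
E
```

```text
(no output)
```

View pics/w4c.png

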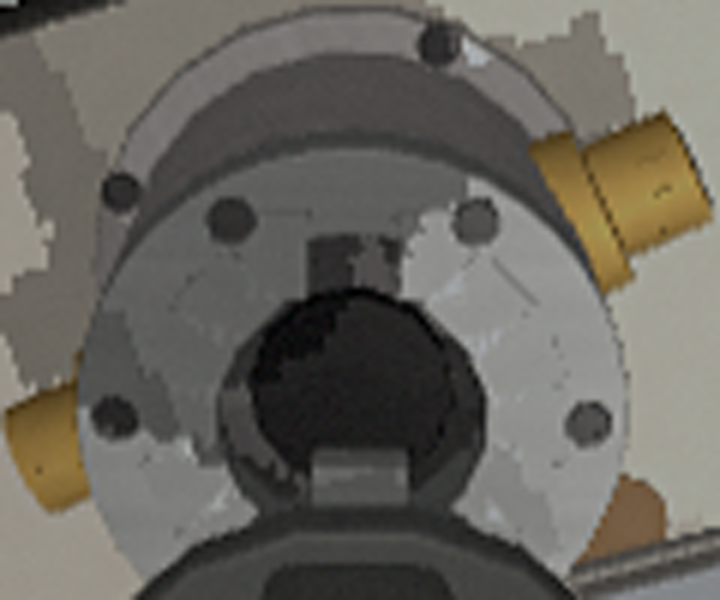

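```bash
python3 - <<'E'
from h import *;import pickle
s,p,d=pickle.load(open('pics/w4.pkl','rb'));K=cal('wrist',s)
A=Ro.from_quat(s['tool_rot']).as_matrix();T=s['eef_pos']
w=lambda u,v,h=.072:pt(K,225+u/6-.4,140+v/6-.4,z=h)
c=lambda u,v,h=.072:A.T@(w(u,v,h)-T)
def fit(L):
    P=np.array([c(*x) for x in L])[:,[0,2]]
    M=np.c_[2*P,np.ones(len(P))];x=np.linalg.lstsq(M,(P**2).sum(1),rcond=None)[0];print(x[:2],np.sqrt(x[2]+x[:2]@x[:2]))
fit([(78,400),(630,400),(350,148),(200,190),(505,190),(120,280),(590,290),(100,490),(612,490)])
fit([(218,410),(487,410),(262,315),(440,315),(230,370),(480,370),(240,470),(470,470)])
print('slot corners',c(308,238),c(402,238),'slot inner',c(308,292),c(402,292))
print('lug',c(312,452,T[2]-.0455+.012),c(408,452,T[2]-.0455+.012))
E
```

```text
[-0.00141942  0.00030611] 0.030341245772191328
[-0.00201174  0.00026151] 0.014792376248315687
slot corners [-0.0218303   0.09646201 -0.00471044] [-0.02184205  0.09645202  0.0054998 ] slot inner [-0.01574457  0.09645517 -0.00474438] [-0.01575664  0.09644509  0.00554774]
lug [-0.01986836  0.03352563 -0.003206  ] [-0.0198782   0.03351786  0.00473057]
```

Request:
play_rows(
  moves="0 0 -2 0 0 0 0;0 0 -1.6 0 0 0 0;0 0 -1 0 0 0 0;0 0 -0.5 0 0 0 0;0 0 -0.4 0 0 0 0;0 0 0 0 0 0 0",
)

```text
time_s: 5.5
eef_pos: [0.4266, 0.2184, 0.1141]
tool_rot: [0.7, -0.102, 0.101, -0.7]
force: [-0.1, 0.1, -1.9]
opening: 0.147
```

Request:
play_rows(
  moves="0 0 -0.2 0 0 0 0;0 0 -0.2 0 0 0 0;0 0 0 0 0 0 0",
)

```text
time_s: 5.8
eef_pos: [0.4264, 0.2184, 0.1102]
tool_rot: [0.7, -0.102, 0.101, -0.7]
force: [-2.7, -2.3, -2.5]
opening: 0.147
```

Request:
play_rows(
  moves="0 0 -0.2 0 0 0 0;0 0 -0.1 0 0 0 0;0 0 0 0 0 0 0",
)

```text
time_s: 6.1
eef_pos: [0.4265, 0.2185, 0.1072]
tool_rot: [0.7, -0.102, 0.101, -0.7]
force: [-3.6, -2.3, -0.8]
opening: 0.148
```

Request:
play_rows(
  moves="0 0 -0.1 0 0 0 0;0 0 -0.1 0 0 0 0;0 0 0 0 0 0 0",
)

```text
time_s: 6.4
eef_pos: [0.4264, 0.2185, 0.1053]
tool_rot: [0.7, -0.102, 0.101, -0.7]
force: [-3.5, -2.6, 3.0]
opening: 0.147
```

Request:
play_rows(
  moves="-0.05 -0.03 0 0 0 0 0;0 0 -0.1 0 0 0 0;0 0 0 0 0 0 0",
)

```text
time_s: 6.7
eef_pos: [0.4264, 0.2184, 0.1044]
tool_rot: [-0.7, 0.101, -0.102, 0.7]
force: [-3.4, -1.1, 4.0]
opening: 0.143
```

Request:
play_rows(
  moves="0 0 -0.1 0 0 0 0;0 0 -0.1 0 0 0 0;0 0 0 0 0 0 0",
)

```text
time_s: 7.0
eef_pos: [0.4264, 0.2184, 0.1024]
tool_rot: [-0.7, 0.101, -0.102, 0.7]
force: [-3.4, -1.3, 4.6]
opening: 0.146
```

Request:
play_rows(
  moves="-0.05 0 -0.2 0 0 0 0;0 0 -0.2 0 0 0 0;0 0 -0.2 0 0 0 0;0 0 0 0 0 0 0",
)

```text
time_s: 7.4
eef_pos: [0.4263, 0.2184, 0.0966]
tool_rot: [-0.7, 0.101, -0.102, 0.7]
force: [-3.0, -1.5, 6.0]
opening: 0.147
```

Request:
play_rows(
  moves="0 0 -0.2 0 0 0 0;0 0 -0.2 0 0 0 0;0 0 -0.2 0 0 0 0;0 0 0 0 0 0 0",
)

```text
time_s: 7.8
eef_pos: [0.4263, 0.2184, 0.0908]
tool_rot: [-0.7, 0.101, -0.102, 0.7]
force: [-3.7, -1.9, 9.7]
opening: 0.152
```

Request:
play_rows(
  moves="-0.04 -0.02 -0.2 0 0 0 0;0 0 0 0 0 0 0",
)

```text
time_s: 8.0
eef_pos: [0.4263, 0.2184, 0.0891]
tool_rot: [-0.699, 0.101, -0.102, 0.7]
force: [-3.4, -0.9, 12.0]
opening: 0.147
```

Request:
play_rows(
  moves="0 0 0 0 0 -0.05 0;0 0 0 0 0 -0.05 0;0 0 0 0 0 0 0",
)

```text
time_s: 8.3
eef_pos: [0.4262, 0.2185, 0.0891]
tool_rot: [-0.693, 0.136, -0.137, 0.694]
force: [-4.1, -1.2, 12.3]
opening: 0.15
```

```bash
python3 - <<'E'
from rig import r
s=r.state();print(s['wrist_torque'],s['force'],s['q'])
E
```

```text
[-0.35031589  0.95601907  0.01942931] [-4.05779903 -1.15022765 12.26788314] [ 3.20751124e-01  3.39296518e-01 -4.97348389e-01  7.32028109e-01
  1.83017059e-04  7.10116564e-01]
```

Request:
play_rows(
  moves="-0.01 -0.01 0 0 0 -0.1 0;-0.01 -0.01 0 0 0 -0.1 0;-0.01 0 0 0 0 -0.1 0;-0.01 -0.01 0 0 0 -0.1 0;0 0 0 0 0 0 0",
)

```text
time_s: 8.8
eef_pos: [0.426, 0.2183, 0.0892]
tool_rot: [-0.652, 0.272, -0.273, 0.653]
force: [-3.1, -1.1, 11.2]
opening: 0.145
```

```bash
cat > st.py <<'E'
from rig import r
from h import *
s=r.state();A=Ro.from_quat(s['tool_rot']).as_matrix()
print('yaw',np.arctan2(A[1,0],A[0,0]).round(4),'F',s['force'].round(2),'T',s['wrist_torque'].round(3),s['eef_pos'].round(4),s['q'].round(3),s['opening'])
E
python3 st.py
```

```text
yaw -0.7911 F [-3.08 -1.1  11.16] T [-0.272  0.975 -0.047] [0.426  0.2183 0.0892] [ 0.32   0.338 -0.498  0.731  0.     1.112] 0.14485641786077885
```

Request:
play_rows(
  moves="-0.01 -0.01 0 0 0 -0.1 0;-0.01 -0.01 0 0 0 -0.1 0;-0.01 0 0 0 0 -0.1 0;-0.01 -0.01 0 0 0 -0.1 0;0 0 0 0 0 0 0",
)

```text
time_s: 9.3
eef_pos: [0.4256, 0.218, 0.0892]
tool_rot: [-0.585, 0.396, -0.397, 0.586]
force: [-2.6, -0.6, 12.0]
opening: 0.149
```

Request:
play_rows(
  moves="-0.01 -0.01 0 0 0 -0.1 0;-0.01 -0.01 0 0 0 -0.1 0;-0.01 0 0 0 0 -0.1 0;-0.01 0 0 0 0 -0.1 0;0 0 0 0 0 0 0",
)

```text
time_s: 9.8
eef_pos: [0.4253, 0.2178, 0.0892]
tool_rot: [0.494, -0.505, 0.505, -0.496]
force: [-3.4, -0.3, 11.5]
opening: 0.147
```

```bash
python3 st.py
```

```text
yaw -1.5912 F [-3.44 -0.33 11.55] T [-0.141  0.876 -0.075] [0.4253 0.2178 0.0892] [ 0.32   0.337 -0.501  0.73   0.     1.911] 0.1473235722574023
```

Request:
play_rows(
  moves="-0.01 0 0 0 0 -0.1 0;0 0 0 0 0 -0.07 0;0 0 0 0 0 0 0",
)

```text
time_s: 10.1
eef_pos: [0.4251, 0.2178, 0.0892]
tool_rot: [0.45, -0.545, 0.545, -0.451]
force: [-3.9, -1.3, 12.3]
opening: 0.149
```

```bash
python3 st.py
```

```text
yaw -1.7602 F [-3.92 -1.25 12.32] T [-0.177  0.884 -0.109] [0.4251 0.2178 0.0892] [ 0.32   0.337 -0.501  0.73   0.     2.08 ] 0.14935021415423624
```

Request:
play_rows(
  moves="0 0 0 0 0 -0.04 0;0 0 0 0 0 0 0",
)

```text
time_s: 10.3
eef_pos: [0.4251, 0.2178, 0.0892]
tool_rot: [0.439, -0.553, 0.554, -0.441]
force: [-3.2, -0.6, 12.4]
opening: 0.148
```

```bash
python3 st.py
```

```text
yaw -1.799 F [-3.17 -0.6  12.36] T [-0.152  0.937 -0.055] [0.4251 0.2178 0.0892] [ 0.32   0.337 -0.501  0.73   0.     2.119] 0.14763230348404896
```

Request:
play_rows(
  moves="0 0 0 0 0 -0.03 0;0 0 0 0 0 0 0",
)

```text
time_s: 10.5
eef_pos: [0.4251, 0.2178, 0.0892]
tool_rot: [0.431, -0.56, 0.56, -0.432]
force: [-3.6, -0.3, 10.7]
opening: 0.147
```

```bash
python3 st.py
```

```text
yaw -1.8286 F [-3.57 -0.26 10.75] T [-0.148  0.937  0.014] [0.4251 0.2178 0.0892] [ 0.32   0.337 -0.501  0.73   0.     2.149] 0.14671669741853352
```

Request:
play_rows(
  moves="0 0 0 0 0 -0.03 0;0 0 0 0 0 0 0",
)

```text
time_s: 10.7
eef_pos: [0.425, 0.2178, 0.0892]
tool_rot: [0.422, -0.566, 0.567, -0.424]
force: [-3.6, -0.8, 12.1]
opening: 0.145
```

```bash
python3 st.py
```

```text
yaw -1.8586 F [-3.57 -0.79 12.11] T [-0.122  0.952  0.05 ] [0.425  0.2178 0.0892] [ 3.200e-01  3.370e-01 -5.010e-01  7.310e-01  1.000e-03  2.179e+00] 0.14540567687084113
```

Request:
play_rows(
  moves="0 0 0 0 0 -0.03 0;0 0 0 0 0 0 0",
)

```text
time_s: 10.9
eef_pos: [0.4251, 0.2179, 0.0892]
tool_rot: [0.414, -0.573, 0.573, -0.415]
force: [-3.5, -1.6, 12.3]
opening: 0.147
```

```bash
python3 st.py
```

```text
yaw -1.8886 F [-3.46 -1.57 12.3 ] T [-0.164  1.009  0.013] [0.4251 0.2179 0.0892] [ 3.200e-01  3.370e-01 -5.010e-01  7.300e-01  1.000e-03  2.209e+00] 0.14709298324028897
```

Request:
play_rows(
  moves="0 0 0 0 0 -0.03 0;0 0 0 0 0 0 0",
)

```text
time_s: 11.1
eef_pos: [0.4249, 0.218, 0.0892]
tool_rot: [-0.405, 0.579, -0.579, 0.407]
force: [-4.9, 0.1, 12.2]
opening: 0.151
```

```bash
python3 st.py
```

```text
yaw -1.9183 F [-4.95  0.12 12.18] T [0.054 1.092 0.114] [0.4249 0.218  0.0892] [ 3.200e-01  3.370e-01 -5.010e-01  7.310e-01  1.000e-03  2.238e+00] 0.15065677286283935
```

Request:
play_rows(
  moves="0 0 0 0 0 -0.03 0;0 0 0 0 0 0 0",
)

```text
time_s: 11.3
eef_pos: [0.4245, 0.2182, 0.0892]
tool_rot: [-0.397, 0.585, -0.585, 0.398]
force: [-5.3, 2.0, 12.2]
opening: 0.146
```

```bash
python3 st.py
```

```text
yaw -1.948 F [-5.25  2.05 12.22] T [0.318 1.351 0.17 ] [0.4245 0.2182 0.0892] [ 3.200e-01  3.370e-01 -5.010e-01  7.310e-01  2.000e-03  2.268e+00] 0.14571576008737425
```

Request:
play_rows(
  moves="0 0 0 0 0 0.04 0;0 0 0.1 0 0 0 0;0 0 0.1 0 0 0 0;0 0 0 0 0 0 0",
)

```text
time_s: 11.7
eef_pos: [0.4248, 0.2181, 0.0911]
tool_rot: [-0.408, 0.577, -0.577, 0.41]
force: [-4.0, -0.3, 11.0]
opening: 0.147
```

```bash
python3 st.py
```

```text
yaw -1.9075 F [-4.03 -0.27 11.  ] T [0.189 1.177 0.028] [0.4248 0.2181 0.0911] [ 3.200e-01  3.340e-01 -4.990e-01  7.360e-01  1.000e-03  2.228e+00] 0.1468105200192951
```

Request:
play_rows(
  moves="0 0 0.1 0 0 0 0;0 0 0.1 0 0 0 0;0 0 0 0 0 0 0",
)

```text
time_s: 12.0
eef_pos: [0.4248, 0.2181, 0.0931]
tool_rot: [-0.408, 0.577, -0.577, 0.41]
force: [-2.7, 0.8, 9.5]
opening: 0.145
```

```bash
python3 st.py
```

```text
yaw -1.9075 F [-2.73  0.82  9.54] T [ 2.350e-01  1.116e+00 -1.000e-03] [0.4248 0.2181 0.0931] [ 3.200e-01  3.320e-01 -4.960e-01  7.410e-01  1.000e-03  2.228e+00] 0.1453207668424385
```

Request:
play_rows(
  moves="0 0 0.1 0 0 0 0;0 0 0.1 0 0 0 0;0 0 0 0 0 0 0",
)

```text
time_s: 12.3
eef_pos: [0.4248, 0.2181, 0.095]
tool_rot: [-0.408, 0.577, -0.577, 0.41]
force: [-4.3, 1.4, 8.2]
opening: 0.149
```

Request:
play_rows(
  moves="0 0 0.05 0 0 0 0;0 0 0 0 0 0 0",
)

```text
time_s: 12.5
eef_pos: [0.4248, 0.2181, 0.0954]
tool_rot: [-0.408, 0.577, -0.577, 0.41]
force: [-2.8, 1.2, 7.6]
opening: 0.147
```

```bash
python3 st.py
```

```text
yaw -1.9075 F [-2.78  1.22  7.6 ] T [ 0.319  0.92  -0.006] [0.4248 0.2181 0.0954] [ 3.200e-01  3.290e-01 -4.930e-01  7.470e-01  1.000e-03  2.228e+00] 0.14685150450337028
```

Request:
play_rows(
  moves="0 0 0.05 0 0 0 0;0 0 0 0 0 0 0",
)

```text
time_s: 12.7
eef_pos: [0.4247, 0.218, 0.0955]
tool_rot: [-0.408, 0.577, -0.577, 0.41]
force: [-0.3, 3.5, 1.4]
opening: 0.149
```

Request:
play_rows(
  moves="0 0 0.05 0 0 0 0;0 0 0 0 0 0 0",
)

```text
time_s: 12.9
eef_pos: [0.4246, 0.218, 0.0956]
tool_rot: [-0.409, 0.577, -0.576, 0.41]
force: [1.3, 4.6, -5.1]
opening: 0.144
```

```bash
python3 st.py
```

```text
yaw -1.9075 F [ 1.3   4.61 -5.15] T [ 1.259 -0.197 -0.026] [0.4246 0.218  0.0956] [ 3.200e-01  3.290e-01 -4.930e-01  7.480e-01  1.000e-03  2.228e+00] 0.14425441732415084
```

Request:
play_rows(
  moves="0 0 -0.05 0 0 0 0;0 0 0 0 0 0 0.25;0 0 0 0 0 0 0.4;0 0 0 0 0 0 0.5;0 0 0 0 0 0 0.5;0 0 0 0 0 0 0.5",
)

```text
time_s: 13.5
eef_pos: [0.424, 0.2171, 0.0953]
tool_rot: [0.409, -0.577, 0.577, -0.409]
force: [0.1, -0.1, -0.2]
opening: 0.501
```

Request:
play_rows(
  moves="0 0 1 0 0 0 0.5;0 0 2 0 0 0 0.6;0 0 4 0 0 0 0.8;0 0 4 0 0 0 1;0 0 0 0 0 0 1;0 0 0 0 0 0 1",
)

```text
time_s: 14.1
eef_pos: [0.4247, 0.2175, 0.2067]
tool_rot: [0.408, -0.576, 0.577, -0.41]
force: [0.5, -0.7, 0.0]
opening: 1.002
```

```bash
python3 look.py w5; python3 - <<'E'
from h import *;import pickle
s,p,d=pickle.load(open('pics/w5.pkl','rb'))
p2,d2=eyes.read_camera('scene');crop(p2,150,150,270,270,5,'pics/s5.png')
K=cal('wrist',s);P=np.array([pt(K,u,v,d=d[v,u]) for v in range(100,320) for u in range(200,370)])
T=P[(P[:,2]>.1)&(P[:,2]<.13)&(abs(P[:,0]-.4246)<.03)];print(np.median(T[:,2]),np.percentile(T[:,2],90),T.mean(0));C=np.cov(T[:,:2].T);w,V=np.linalg.eigh(C);print(np.arctan(V[1,1]/V[0,1]))
D=P[(P[:,2]>.081)&(P[:,2]<.092)&(np.hypot(P[:,0]-.4246,P[:,1]-.219)<.024)];print(np.median(D[:,2]))
print(np.histogram(P[:,2],bins=np.arange(.06,.125,.004)))
E
```

```text
14.1 [0.4247 0.2175 0.2067] [[-0.3306, 0.0025, 0.9438], [-0.9438, 0.0007, -0.3306], [-0.0015, -1.0, 0.0021]] [ 0.32   0.215 -0.323  1.031 -0.     2.228] [ 0.5  -0.66  0.04]
0.11298876329701313 0.11402105407331116 [0.42642191 0.22127021 0.11251447]
1.2391209310316107
0.08736130548836057
(array([  87,  100, 1407,  757,    0,   22, 1477,  333,   28,   29,   27,
         31,  193, 1036,    0,    0]), array([0.06 , 0.064, 0.068, 0.072, 0.076, 0.08 , 0.084, 0.088, 0.092,
       0.096, 0.1  , 0.104, 0.108, 0.112, 0.116, 0.12 , 0.124]))
```

View pics/w5.png

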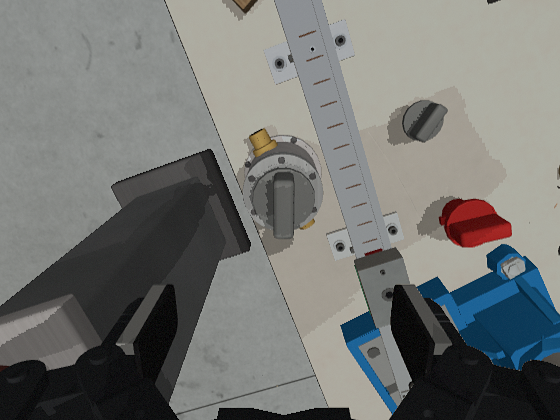

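View pics/s5.png

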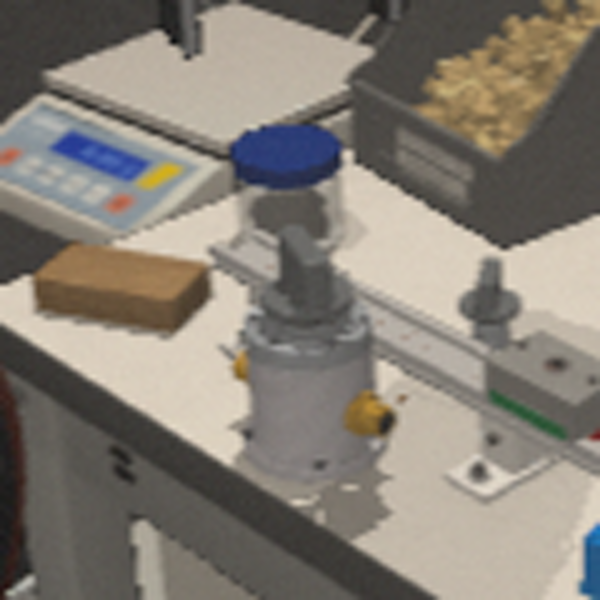

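```bash
python3 - <<'E'
from rig import sign_off
print(sign_off())
E
```

```text
the job is handed in; nothing more can be done
None
```

The cap is locked in the housing, and I handed the job in after about 14 s of the 72 s allowed.

- **Choice and fit:** I took the larger of the two grey caps by its bar. The wrist view showed the ring's slots at about -0.29 rad. I lowered the stem with the lugs lined up on them, and they entered on the first try.
- **Push and twist:** I pushed until the foot was about 28 mm below the rim and turned clockwise until the stop resisted, at a tool yaw of about -1.91 rad. The readings I took between moves never showed more than about 12 N.
- **Ease off:** I backed the turn off 0.04 rad and eased upward. The lugs came to rest in the notches with the foot about 22 mm below the rim, and I let go there.

**Last checks, after release:**

| Check | Measured | Expected |
|---|---|---|
| Bar top height | 113 mm | 113 mm |
| Shoulder top height | 87 mm | 87 mm |
| Turn from the slots | about 1.61 rad | 1.57 ± 0.08 rad |

The gripper was open and clear above the cap, with under 1 N on the wrist. In the last pictures nothing else in view looked moved. I did not measure the other items again, and the two brass parts were not in those views. The twist met a soft stop: the resistance built up gradually and was small (about 0.17 N m), so I relied on the release height and the final bar angle as proof that it locked. No check failed or disagreed.

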